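Hang a leaded-glass sample and cam it up for inspection

TASK

Take the framed glass sample that has a brass bail out of the wooden rack and hang it by the bail on the hook of the inspection stand, letting go of it. Then take the stand's cam lever by its wooden grip, turn it until the cam is at its highest lift, and finish while holding the grip there, with the sample hanging still. Leave the other things where they are.

Things in the scene. Friction and masses are not known exactly. Their poses are not given: they have to be found in the camera images.
- panel: Framed glass sample, 0.26-0.42 kg, upright in one of the rack's three slots (any). Frame 100 (y) x 10 (x) x 110 mm high, lead grey, blue glass; on top a stiff brass bail: two upright legs, outsides 54 mm apart, and a flat 8 x 8 mm top bar whose top is 164 mm above the origin. Origin: centre of the underside, z up. Yaw within 0.3 rad of the world's, front and back alike.
- bail (a point): Point on the panel: middle of the underside of the bail's top bar, 156 mm above the panel's origin, axes as the panel's. The window below it is 40 mm wide (y) and 46 mm high. The bail can be pinched from above, fingers outside its two legs, closing along the panel's y (54 mm).
- hook: Flat steel hook arm, 14 mm wide, 8 mm thick, sticking out towards the robot (stand's -x). Origin: middle of the seat on its top face, 195 mm above the bench with the lever down; axes as the stand's. Seat 36 mm long in x between front tip and back stop, both 6 mm thick, 12 mm high. Pass the bail over the tip from the front, then lower it onto the seat. Rises with the cam.
- cam_axis (a point): Point on the lever's fixed turning axis, 100 mm above the bench, 160 mm to the stand's -y side of the post, level along y with the middle of the wooden grip. Axes as the stand's; the lever turns about its y axis. It does not move.
- lever_grip: Wooden grip of the cam lever: round bar 18 mm thick, 66 mm long along the stand's y, spinning freely on its pin, 110 mm from the turning axis. Origin: its centre; its axes turn with it. Flat lever arm 37 mm to its left (+y). Pinch it from above, closing along the stand's x. At rest it is low, on the robot's side, 80 mm above the bench; it swings in the stand's x-z plane.
- cam_lever (a joint): Lever angle, rad. 0: down on its stop, pointing to the robot, 0.18 below level. Grows as the grip swings up and away from the robot. 1.75: lever straight up, eccentric disc on top, hook at its highest (35 mm above rest); beyond that the hook sinks again; stop at 2.4. A spring and the carriage's weight swing it back down if let go: 3 to 7 N at the grip.
- stand: Fixed inspection stand: grey base plate 130 x 235 mm, 14 mm high, and a 22 mm square guide post, 264 mm high, on which the carriage with the hook slides. Origin: on the bench under the post, 85 mm behind (+x) the hook's seat; carriage face 66 mm behind the seat. x points away from the robot, yaw within 0.25 rad of the world's. The cam and lever are on its right (-y).
- rack: Fixed wooden rack, 150 (x) x 130 (y) mm, 32 mm high, with three slots along its y, 45 mm apart, 13 mm wide, 22 mm deep, floor 10 mm above the bench. Origin: centre of its underside.
- blank_a: Bystander in the rack: like the panel but 80 mm high with no bail (100 x 10 x 80 mm). Origin: centre of its underside.
- blank_b: Second bystander of the same kind in the rack, 100 x 10 x 80 mm. Origin: centre of its underside.
- hammer: Bystander: hammer 220 mm long lying on the bench near the robot. Origin: about its middle, underside.
- flux_brush: Bystander: brush 170 mm long lying on the bench near the robot. Origin: about its middle, underside.
- nail_tub: Bystander: white tub 72 mm wide, 35 mm high. Origin: centre of its underside.
- flux_tin: Bystander: tin 60 mm wide, 85 mm high. Origin: centre of its underside.
- lead_came: Bystander: lead-came strip 200 mm long, 8 mm wide, 11 mm high, lying on the far side. Origin: centre of its underside.
- tape_rule: Bystander: black tape rule 70 x 40 x 55 mm. Origin: centre of its underside.

How it is judged:
On the way, in this order (a step that is already met when the one before it is completed fails the run):
1. the sample hangs on the hook by its bail, let go, while the lever is still down (contact force between panel and hook above 1.2 N and contact force between panel and the arm below 0.2 N and contact force between panel and the fingers below 0.2 N and distance between bail and hook below 0.028 m and value of joint cam_lever below 0.5 rad), for 0.2 s.
2. the lever is held by its grip at the highest lift, the sample still on the hook (contact force between panel and hook above 1.2 N and contact force between panel and the arm below 0.2 N and contact force between panel and the fingers below 0.2 N and distance between bail and hook below 0.028 m and value of joint cam_lever between 1.58 and 1.92 rad and contact force between the fingers and lever_grip above 1 N), for 0.2 s.
At the end, for the whole second after the job is handed in: The sample hangs still and upright (0.25 rad) by its bail on the hook, within 28 mm of the seat, over 55 mm above the bench, untouched by the robot; the fingers press on the lever's grip with over 1 N and hold the lever still within 0.17 rad of the highest lift (1.58 to 1.92 rad) (all of step 2 and linear speed of panel below 0.05 m/s and angle between panel's own z axis and vertical below 0.25 rad and height (world z) of panel above 0.055 m and velocity of joint cam_lever between -0.1 and 0.1 rad/s); the arm keeps its last pose, push and grip.
It fails at once if another thing is moved more than 40 mm (distance of any of blank_a, blank_b, hammer, flux_brush, nail_tub, flux_tin, lead_came, tape_rule from where it was at the start of the episode above 0.04 m).
It also fails if it takes over 51 s, if anything falls off the work surface, if the arm or the gripper's body presses on something with over 40 N, if the wrist force passes 120 N, or if a joint passes its speed limit or range.

ROBOT

A 7-joint arm with a two-finger parallel gripper is mounted at the origin on the work surface. World frame = base frame: x ahead of the robot, y to its left, z up, the work surface at z = 0. Lengths are in m, angles in rad, forces in N, time in s.
With the tool pointing down it reaches from about 0.35 to 0.9 m from the base axis. Payload 19.9 kg.
Tool frame: the origin (TCP) lies midway between the tips of the shut fingers; the grasp point (between the pads) lies 19 mm behind it; z points along the fingers, y is the line along which they close (so a half turn about z gives the same grasp; the last joint's range is limited). The gripper opens to 85 mm and grips with 20 to 120 N. Pads are 22 mm wide; open, the fingers measure 114 mm over their backs; the gripper's body (76 mm by 85 mm) begins 54 mm behind the grasp point. The pads swing forward as they close: fully open they stand 13 mm farther back than shut.
Start: joints at [1.119, 0.417, -0.01, 1.614, 0.005, 1.111, -0.053], TCP at [0.25, -0.573, 0.231] pointing down, gripper open.
Joint ranges: [-2.81, 2.81], [-0.39, 2.02], [-1.27, 1.25], [0.06, 2.57], [-1.19, 4.33], [0.19, 2], [-2.82, 2.82]. Speed limits (rad/s): [1.89, 1.89, 2.39, 2.39, 3.01, 3.01, 3.01].

INTERFACE

Orientations are given as a unit quaternion [w, x, y, z].
In Python, from plant import sense, snapshot, calibration, sign_off gives the robot as it stands.
- The arm moves only by the tool send_rows, never from a script. Its argument "rows" is a list of rows, each a list of 6 numbers: the shift along the world's x, y, z in cm, then the turn, a rotation vector about the world's x, y, z in rad. In form: [[dx, dy, dz, rx, ry, rz], ...]. A call has 1 to 20 rows; each row is the pose to reach, as a shift and turn from the pose commanded when the call began; what a row does not reach only later rows make up. A row lasts 1/8 s, in which the tool goes at most 62.5 mm and 10.7 degrees, less where a joint would pass 70% of its speed; a pose out of reach is approached as far as the arm can. A call with a gripper value outside its range is refused whole. "grip" is the opening in per cent of the stroke, from 0 (shut) to 100 (fully open), set as the call begins (left out, the last holds). The fingers move at their own pace and stop on an object; the grip force is fixed at half the most. Time passes only in rows, so rows that repeat a pose let the fingers close. It gives the time, the measured TCP pose, the force, the opening and the grip force at its end, in the units of the state.
- sense(): the state, without advancing time (a new reading comes with each control period).
- snapshot(name): name is "side" or "top" or "wrist"; returns the picture (384x512x3 uint8, red, green, blue); there is no depth.
- calibration(name): a dict with "K" (3x3 intrinsics, pixels), "world_from_camera" (4x4, takes a point from camera to world coordinates). Camera axes: x right, y down, z forward; pixel columns grow to the right and rows downward; lengths in m; the calibration is good to about 2 mm. A picture is of the moment at which its call begins: read the wrist's pose just before it. calibration takes no time and is no camera call; for the wrist camera it gives the pose at the moment of the call.
- sign_off(): hands the job in; it is judged then, once.
The state is a dict: "clock": time; "joints": joint angles; "qvel": joint speeds; "joint_efforts": joint torques, N m; "position": TCP position; "orientation": TCP orientation; "wrist_force": force on the tool from outside, world axes, zero at the start; "moment": the same for the moment, N m; "finger_gap": finger opening in m; "gripper_force": force on a finger pad.
Only numpy, scipy, OpenCV 4.12 (cv2) and the standard library are available. Lean on these libraries where they do the work, as an engineer would, in place of code of your own. Each camera call takes 0.05 s, during which the arm holds its last target. There are 200 camera calls.

## Working session

There is one attempt and no reset: what is moved stays moved. The work goes in short steps, Python scripts to look and compute and a tool call to move; the robot and the scene stay as the last step left them, time stands still between calls to the robot, and variables do not carry over. Pictures are saved under pics/ and viewed, at most 10 in all, crops included, and the job is handed in when it is done.

Besides the shell and the picture viewer there is one more tool, called after "Call:" as name(argument=value, ...) on one line, values as JSON. send_rows: Moves the arm, as the interface text tells. Its arguments: {"type":"object","properties":{"rows":{"type":"array"},"grip":{"type":"number"}},"required":["rows"]}

```bash
mkdir -p pics; python3 - <<'E'
from plant import *
import cv2,numpy as np
s=sense();print(s['clock'],s['position'],s['orientation'])
for n in("side","top"):
    cv2.imwrite(f"pics/{n}0.png",snapshot(n)[:,:,::-1]);c=calibration(n);print(n,np.round(c["K"],1).tolist(),np.round(c["world_from_camera"],3).tolist())
E
```

```text
0.0 [ 0.24945041 -0.57267878  0.2306599 ] [-5.93238376e-04  9.78976275e-01  2.03973220e-01 -1.65060882e-04]
side [[500.0, 0.0, 251.8], [0.0, 500.0, 189.9], [0.0, 0.0, 1.0]] [[-0.879, -0.255, 0.403, 0.012], [-0.476, 0.462, -0.748, 0.926], [0.005, -0.85, -0.527, 0.827], [0.0, 0.0, 0.0, 1.0]]
top [[413.2, 0.0, 256.0], [0.0, 413.2, 184.7], [0.0, 0.0, 1.0]] [[-0.017, -0.993, 0.119, 0.407], [-1.0, 0.018, 0.008, -0.062], [-0.01, -0.119, -0.993, 1.247], [0.0, 0.0, 0.0, 1.0]]
```

View pics/side0.png

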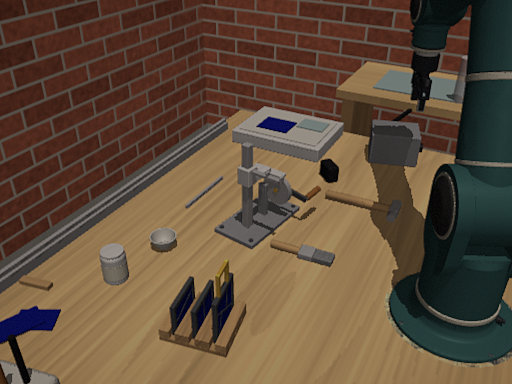

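View pics/top0.png

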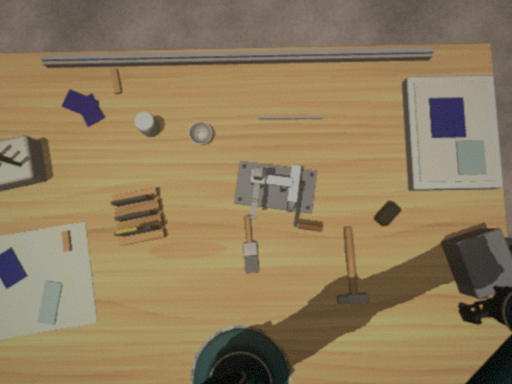

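The side view shows the rack at (203,320) with the brass bail at (222,275), in the slot nearest the robot. The stand is at (255,200). In the top view the rack is at (137,215), the bail at (128,230), the stand at (277,187) and the grip at (310,225). I'll zoom in on both next.

```bash
cat > h.py <<'E'
import numpy as np,cv2
from plant import *
def ray(n,u,v,c=None):
    c=c or calibration(n);T=np.array(c["world_from_camera"]);d=T[:3,:3]@np.linalg.solve(np.array(c["K"]),[u,v,1.]);return T[:3,3],d
def onz(n,u,v,z,c=None):
    o,d=ray(n,u,v,c);return o+d*(z-o[2])/d[2]
def tri(rs):
    A=0;b=0
    for o,d in rs:
        d=d/np.linalg.norm(d);P=np.eye(3)-np.outer(d,d);A=A+P;b=b+P@o
    return np.linalg.solve(A,b)
E
python3 - <<'E'
from h import *
t=cv2.imread("pics/top0.png");s=cv2.imread("pics/side0.png")
def crop(i,x,y,w,h,k):return cv2.resize(i[y:y+h,x:x+w],None,fx=k,fy=k,interpolation=cv2.INTER_CUBIC)
a=crop(t,225,150,110,90,3.6);b=crop(t,100,175,75,75,4)
c=crop(s,205,135,130,115,3);d=crop(s,155,250,100,105,3)
C=np.zeros((680,800,3),np.uint8)
C=np.zeros((600,800,3),np.uint8)
C[:300,:396]=a[:300];C[:300,400:700]=b;C[300:,:390]=c[:300];C[300:,400:700]=d[:300]
cv2.imwrite("pics/crop.png",C)
for n,i in(("top",t),("side",s)):
    h=cv2.cvtColor(i,cv2.COLOR_BGR2HSV);m=cv2.inRange(h,(20,170,90),(32,255,255))
    N,l,st,ce=cv2.connectedComponentsWithStats(m)
    for k in range(1,N):
        if st[k,4]>8:print(n,st[k],ce[k].round(1))
E
```

```text
side [216 261  12  36 113] [219.5 277.2]
side [225 275   3   7  13] [226.4 277.9]
```

View pics/crop.png

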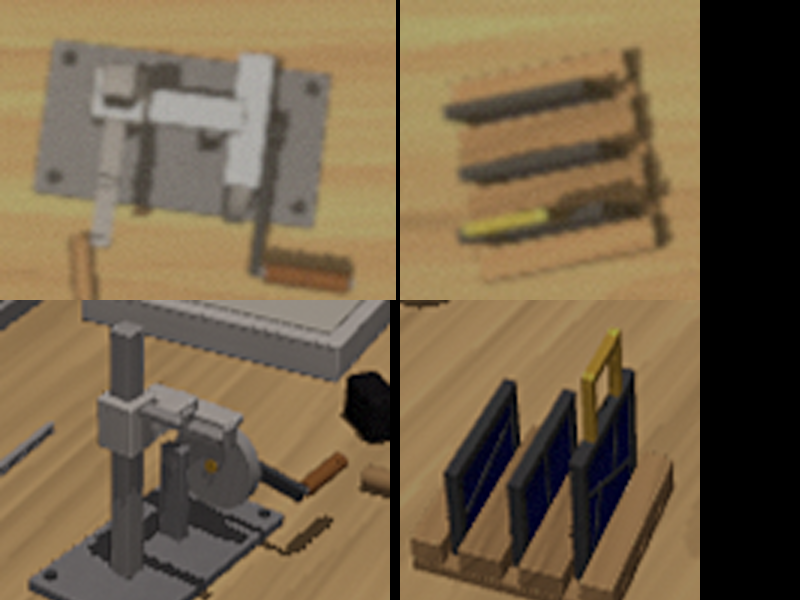

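The crop shows the bail's top bar from (116,233) to (137,228) in the top view, and from (216,275) to (228,261) in the side view. It also shows the stand's base corners, the hook tip and the grip.

```bash
cat >> h.py <<'E'
def tp(x,y,z,ox=225,oy=150,k=3.6):return onz("top",ox+x/k-.5+.5/k,oy+y/k-.5+.5/k,z)
E
python3 - <<'E'
from h import *
np.set_printoptions(precision=4,suppress=True)
c=[tp(*p,.014) for p in((55,40),(330,73),(315,227),(35,192))]
print("base",*c);ctr=np.mean(c,0);print("ctr",ctr)
e=(c[0]-c[1])+(c[3]-c[2]);print("yaw y-edge",np.arctan2(-e[0],e[1]));e=(c[0]-c[3])+(c[1]-c[2]);print("yaw x-edge",np.arctan2(e[1],e[0]))
print("post top",tp(118,82,.264)); 
h=[tp(109,120,.195),tp(99,240,.207)];print("hook",*h)
print("grip",tp(268,262,.085),tp(352,280,.085),tp(310,270,.085))
b=[tp(x-400,y,.174,100,175,4) for x,y in((461,233),(549,212))];print("bail top",*b,np.linalg.norm(b[0]-b[1]),np.mean(b,0));e=b[0]-b[1];print(np.arctan2(-e[0],e[1]))
def sp(x,y,z,ox,oy):return onz("side",ox+x/3-.33,oy+(y-300)/3-.33,z)
b=[sp(x-400,y,.174,155,250) for x,y in((583,375),(616,332))];print("side bail",*b,np.linalg.norm(b[0]-b[1]),np.mean(b,0));e=b[0]-b[1];print(np.arctan2(-e[0],e[1]))
print("side post top",sp(127,327,.264,205,135),"grip",sp(307,490,.08,205,135),sp(343,460,.08,205,135))
R=[tp(x-400,y,.032,100,175,4) for x,y in((445,85),(625,52),(665,250),(485,280))];print("rack",*R)
E
```

```text
base [ 0.629 -0.005  0.014] [ 0.5967 -0.235   0.014 ] [ 0.4681 -0.2182  0.014 ] [0.5012 0.0132 0.014 ]
ctr [ 0.5487 -0.1113  0.014 ]
yaw y-edge -0.14055144358155938
yaw x-edge -0.1354186865555586
post top [ 0.5548 -0.0583  0.264 ]
hook [ 0.5379 -0.0511  0.195 ] [ 0.4521 -0.0429  0.207 ]
grip [ 0.4381 -0.1718  0.085 ] [ 0.4231 -0.2366  0.085 ] [ 0.4313 -0.2043  0.085 ]
bail top [0.4168 0.3137 0.174 ] [0.4294 0.2568 0.174 ] 0.05823177111150013 [0.4231 0.2853 0.174 ]
0.2174985784184052
side bail [0.4236 0.3074 0.174 ] [0.427  0.2601 0.174 ] 0.047417487598000664 [0.4253 0.2838 0.174 ]
0.0714702814549371
side post top [ 0.5577 -0.0615  0.264 ] grip [ 0.4289 -0.1713  0.08  ] [ 0.4197 -0.2366  0.08  ]
rack [0.5272 0.3779 0.032 ] [0.5495 0.2446 0.032 ] [0.4032 0.2135 0.032 ] [0.3837 0.345  0.032 ]
```

Call:
send_rows(rows=[[4,4,5,0,0,-0.05],[8,8,9,0,0,-0.1],[12,14,12,0,0,-0.15],[17,50,12,0,0,-0.2],[17,50,12,0,0,-0.2],[17,50,12,0,0,-0.2],[17,50,12,0,0,-0.2],[17,50,12,0,0,-0.2],[17.4,85.6,12,0,0,-0.24],[17.4,85.6,12,0,0,-0.24],[17.4,85.6,12,0,0,-0.24],[17.4,85.6,12,0,0,-0.24],[17.4,85.6,12,0,0,-0.24],[17.4,85.6,8,0,0,-0.24],[17.4,85.6,8,0,0,-0.24],[17.4,85.6,8,0,0,-0.24]], grip=100)

```text
clock: 2.1
position: [0.4219, 0.2864, 0.3095]
orientation: [-0.001, 0.996, 0.088, -0.002]
wrist_force: [-0.8, -1.1, -0.4]
finger_gap: 0.0855
gripper_force: 0.0
```

```bash
python3 - <<'E'
from h import *
np.set_printoptions(precision=4,suppress=True)
s=sense();print(s['clock'],s['position'],s['orientation'],np.abs(s['qvel']).max());c=calibration("wrist");i=snapshot("wrist");print(c)
np.save("w1.npy",c,allow_pickle=True);cv2.imwrite("pics/w1.png",i[:,:,::-1])
E
```

```text
2.1 [0.4219 0.2864 0.3095] [-0.0007  0.9961  0.0881 -0.0018] 0.050690720547964654
{'K': array([[313.1876,   0.    , 256.5798],
       [  0.    , 313.1876, 192.6882],
       [  0.    ,   0.    ,   1.    ]]), 'world_from_camera': array([[ 0.1766, -0.9409, -0.2889,  0.4944],
       [-0.9843, -0.1689, -0.0517,  0.3003],
       [-0.0002,  0.2935, -0.956 ,  0.4513],
       [ 0.    ,  0.    ,  0.    ,  1.    ]])}
```

View pics/w1.png

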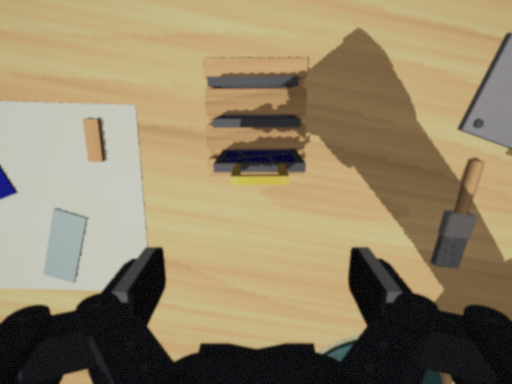

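The wrist view shows the bail bar at about (232..288, 180), viewed from the far side, with clear space around it for the fingers.

```bash
python3 - <<'E'
from h import *
np.set_printoptions(precision=4,suppress=True)
c=np.load("w1.npy",allow_pickle=True).item();i=cv2.imread("pics/w1.png")
h=cv2.cvtColor(i,cv2.COLOR_BGR2HSV);m=cv2.inRange(h,(20,170,120),(35,255,255));m[:,:200]=0;m[:,310:]=0;m[200:]=0;m[:170]=0
N,l,st,ce=cv2.connectedComponentsWithStats(m);print(st[1:],ce[1:])
k=1+np.argmax(st[1:,4]);r=cv2.minAreaRect(np.argwhere(l==k)[:,::-1].astype(np.float32));print(r)
x,y,w,hh=st[k,:4]
ys,xs=np.where(l==k)
for n,(a,b) in {"L":(x,x+8),"R":(x+w-8,x+w)}.items():
    q=(xs>=a)&(xs<b);print(n,ys[q].min(),ys[q].max(),np.bincount(ys[q])[ys[q].min():])
p=np.polyfit(xs,ys,1)
e=[onz("wrist",u,np.polyval(p,u),.174,c) for u in(xs.min()-.5,xs.max()+.5)];print(e,np.mean(e,0),np.linalg.norm(e[0]-e[1]))
d=e[0]-e[1];print("yaw",np.arctan2(-d[0],d[1]))
E
```

```text
[] []Traceback (most recent call last):
  File "<stdin>", line 6, in <module>
    return _wrapfunc(a, 'argmax', axis=axis, out=out, **kwds)
    return bound(*args, **kwds)
ValueError: attempt to get argmax of an empty sequence
```

```bash
python3 - <<'E'
from h import *
np.set_printoptions(precision=4,suppress=True)
c=np.load("w1.npy",allow_pickle=True).item();i=cv2.imread("pics/w1.png")
h=cv2.cvtColor(i,cv2.COLOR_BGR2HSV);print(h[174:190,260].tolist())
m=((h[:,:,1]>=150)&(h[:,:,2]>=110)&(h[:,:,0]>15)&(h[:,:,0]<40)).astype(np.uint8);m[:,:200]=0;m[:,310:]=0;m[200:]=0;m[:174]=0
N,l,st,ce=cv2.connectedComponentsWithStats(m);print(st[1:],ce[1:])
k=1+np.argmax(st[1:,4])
ys,xs=np.where(l==k)
p=np.polyfit(xs,ys,1)
e=[onz("wrist",u,np.polyval(p,u),.174,c) for u in(xs.min()-.5,xs.max()+.5)];print(e,np.mean(e,0),np.linalg.norm(e[0]-e[1]))
d=e[0]-e[1];print("yaw",np.arctan2(-d[0],d[1]))
E
```

```text
[[17, 125, 149], [22, 149, 137], [25, 155, 166], [26, 153, 190], [26, 152, 198], [26, 149, 200], [26, 150, 200], [26, 148, 201], [26, 148, 201], [25, 144, 200], [24, 129, 200], [22, 106, 200], [21, 93, 202], [21, 93, 201], [20, 93, 200], [20, 91, 200]]
[[232 175   1   1   1]
 [234 175  53   8 249]
 [252 179   1   3   3]
 [248 182   1   1   1]] [[232.     175.    ]
 [262.1165 178.0402]
 [252.     180.    ]
 [248.     182.    ]]
[array([0.4211, 0.3086, 0.174 ]), array([0.4288, 0.2608, 0.174 ])] [0.4249 0.2847 0.174 ] 0.048399178875601134
yaw 0.15925145000280586
```

Call:
send_rows(rows=[[0.1,0,-6,0,0,-0.01],[0.1,0,-12,0,0,-0.01],[0.1,0,-16,0,0,-0.01],[0.1,0,-17.2,0,0,-0.01],[0.1,0,-17.2,0,0,-0.01],[0.1,0,-17.2,0,0,-0.01]])

```text
clock: 2.9
position: [0.4255, 0.2833, 0.1409]
orientation: [-0.0, 0.997, 0.08, 0.001]
wrist_force: [0.3, 0.0, 0.3]
finger_gap: 0.0856
gripper_force: 0.0
```

Call:
send_rows(rows=[[0,0,0,0,0,0],[0,0,0,0,0,0],[0,0,0,0,0,0],[0,0,0,0,0,0],[0,0,0,0,0,0],[0,0,0,0,0,0]], grip=0)

```text
clock: 3.65
position: [0.4251, 0.2835, 0.1402]
orientation: [-0.0, 0.997, 0.08, 0.001]
wrist_force: [-0.4, -0.3, 9.7]
finger_gap: 0.0527
gripper_force: 61.5
```

Call:
send_rows(rows=[[0,0,1,0,0,0],[0,0,2,0,0,0],[0,0,4,0,0,0],[0,0,8,0,0,0],[0,0,12,0,0,0],[0,0,12,0,0,0],[0,0,12,0,0,0],[0,0,12,0,0,0]])

```text
clock: 4.65
position: [0.4242, 0.2827, 0.2583]
orientation: [0.0, 0.997, 0.08, -0.001]
wrist_force: [-0.5, 0.4, -3.1]
finger_gap: 0.0527
gripper_force: 64.3
```

```bash
python3 - <<'E'
from h import *
np.set_printoptions(precision=4,suppress=True)
s=sense();print(s['clock'],s['position'],s['orientation'])
i=snapshot("side");c=calibration("wrist");w=snapshot("wrist");np.save("w2.npy",c,allow_pickle=True)
cv2.imwrite("pics/side2.png",i[:,:,::-1]);cv2.imwrite("pics/w2.png",w[:,:,::-1])
C=np.hstack([cv2.resize(i[170:350,130:310,::-1],(400,400)),cv2.resize(w[:,:,::-1],(400,300))[:300] if 0 else cv2.resize(w[140:340,140:340,::-1],(400,400))])
cv2.imwrite("pics/c2.png",C)
E
```

```text
4.65 [0.4242 0.2827 0.2583] [ 0.0002  0.9968  0.0803 -0.0008]
```

View pics/c2.png

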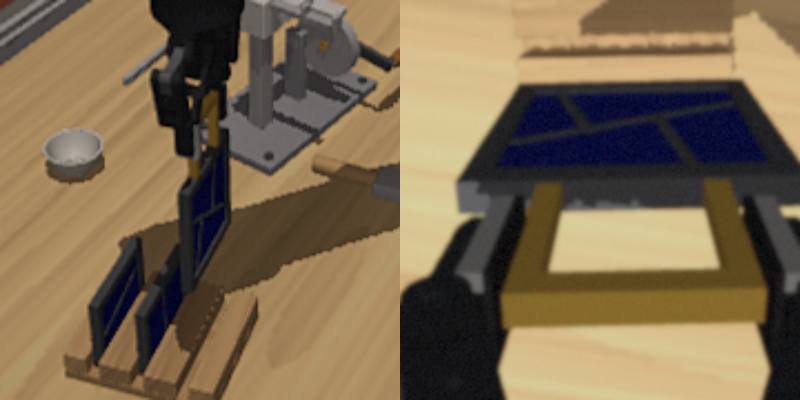

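The picture shows the panel gripped upright by its bail, clear of the rack, with both blanks undisturbed. Next I carry it to just in front of the hook.

Call:
send_rows(rows=[[0,-1,0,0,0,-0.02],[0,-4,0,0,0,-0.06],[-1,-9,0,0,0,-0.12],[-1,-14,0,0,0,-0.18],[-2,-19,0,0,0,-0.24],[-2,-24,0,0,0,-0.3],[-2.6,-28,-1,0,0,-0.3],[-2.6,-31,-2,0,0,-0.3],[-2.6,-32.1,-3,0,0,-0.3],[-2.6,-32.1,-3,0,0,-0.3],[-2.6,-32.1,-3,0,0,-0.3],[-2.6,-32.1,-3,0,0,-0.3]])

```text
clock: 6.25
position: [0.3988, -0.0372, 0.2296]
orientation: [-0.0, 0.998, -0.069, 0.0]
wrist_force: [-0.2, 0.4, -2.8]
finger_gap: 0.0529
gripper_force: 64.7
```

```bash
python3 - <<'E'
from h import *
np.set_printoptions(precision=4,suppress=True)
c=np.load("w2.npy",allow_pickle=True).item();e=[onz("wrist",140+x/2,140+292/2,.292,c) for x in(503,767)];print("bail front top edge vs TCP(.4242,.2827)",e,np.mean(e,0))
s=sense();print(s['clock'],s['position'],s['orientation'])
c=calibration("wrist");w=snapshot("wrist");np.save("w3.npy",c,allow_pickle=True);i=snapshot("side")
cv2.imwrite("pics/w3.png",w[:,:,::-1]);cv2.imwrite("pics/side3.png",i[:,:,::-1])
C=np.zeros((400,800,3),np.uint8);C[:,:534]=cv2.resize(w[:,:,::-1],(534,400));C[:266,534:]=cv2.resize(i[130:250,190:310,::-1],(266,266))
cv2.imwrite("pics/c3.png",C)
E
```

```text
bail front top edge vs TCP(.4242,.2827) [array([0.4344, 0.231 , 0.292 ]), array([0.4428, 0.179 , 0.292 ])] [0.4386 0.205  0.292 ]
6.25 [ 0.3988 -0.0372  0.2296] [-0.      0.9976 -0.0689  0.0003]
```

View pics/c3.png

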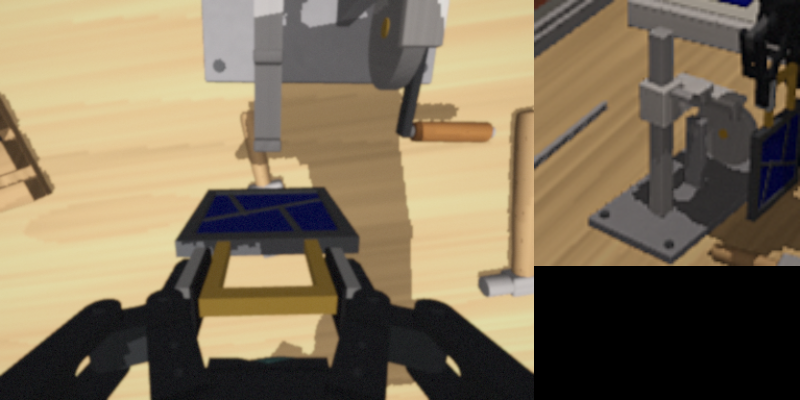

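The wrist view shows the hook arm ending at about (267,138) and the bail bar's front edge at (200..336, 290) in the scaled picture. They are roughly aligned. The grip is at (452,131).

```bash
python3 - <<'E'
from h import *
np.set_printoptions(precision=4,suppress=True)
k=512/534
c=np.load("w3.npy",allow_pickle=True).item();W=lambda x,y,z:onz("wrist",x*k,y*.96,z,c)
b=np.array([W(200,290,.2634),W(336,288,.2634)]);print("bail front edge",b,b.mean(0),np.linalg.norm(b[0]-b[1]));d=b[0]-b[1];print("yaw",np.arctan2(-d[0],d[1]))
t=W(267.5,138,.207);print("tip top front",t, "edges",W(254,138,.207),W(281,138,.207)); print("backstop line",W(268.5,62,.195),W(268.5,62,.207))
print("arm far",W(268,20,.195))
print("grip",W(415,130,.085),W(492,131,.085))
ys=-.137;X=np.array([np.cos(ys),np.sin(ys)])
print("seat from tip",t[:2]+.024*X)
# 'bail centre (bar middle)
print("bail ctr",b.mean(0)[:2]-.004*X)
E
```

```text
bail front edge [[ 0.4073 -0.012   0.2634]
 [ 0.4011 -0.0629  0.2634]] [ 0.4042 -0.0374  0.2634] 0.05127166023995783
yaw -0.12086733117186671
tip top front [ 0.4542 -0.0442  0.207 ] edges [ 0.4551 -0.0375  0.207 ] [ 0.4533 -0.0509  0.207 ]
backstop line [ 0.4901 -0.0497  0.195 ] [ 0.4888 -0.0494  0.207 ]
arm far [ 0.5088 -0.052   0.195 ]
grip [ 0.431  -0.1693  0.085 ] [ 0.4211 -0.2351  0.085 ]
seat from tip [ 0.4779 -0.0475]
bail ctr [ 0.4003 -0.0369]
```

Call:
send_rows(rows=[[0,0,-1.5,0,0,0],[1,-0.2,-2.5,0,0,0],[3,-0.4,-2.5,0,0,0],[5,-0.7,-2.5,0,0,0],[7,-1,-2.5,0,0,0],[7.5,-1.1,-2.5,0,0,0],[7.5,-1.1,-2.5,0,0,0],[7.5,-1.1,-3.5,0,0,0],[7.5,-1.1,-4.5,0,0,0],[7.5,-1.1,-5.4,0,0,0],[7.5,-1.1,-5.4,0,0,0],[7.5,-1.1,-5.4,0,0,0]])

```text
clock: 7.85
position: [0.4737, -0.0489, 0.1754]
orientation: [-0.0, 0.998, -0.07, 0.0]
wrist_force: [0.7, 1.7, -3.0]
finger_gap: 0.0525
gripper_force: 64.7
```

```bash
python3 - <<'E'
from h import *
i=snapshot("side");w=snapshot("wrist");t=snapshot("top")
C=np.zeros((400,800,3),np.uint8);C[:,:534]=cv2.resize(w[:,:,::-1],(534,400));C[:266,534:]=cv2.resize(i[130:250,190:310,::-1],(266,266))
cv2.imwrite("pics/c4.png",C)
E
```

```text
(no output)
```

View pics/c4.png

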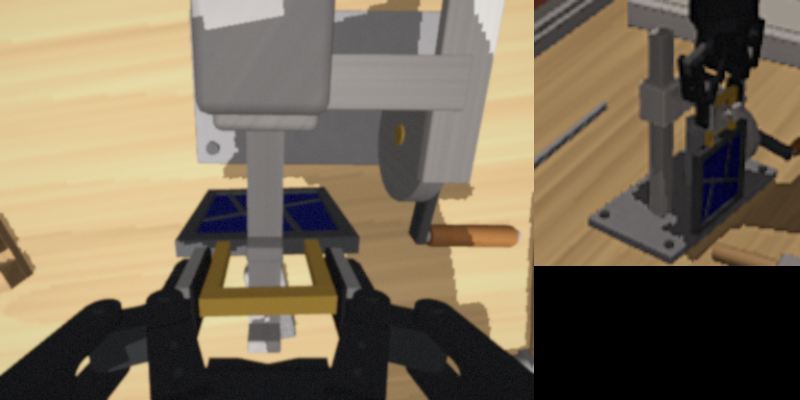

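The wrist view shows the hook passing centrally through the bail window, with the bar between the tip (y≈330) and the back stop (y≈242). Next I lower it onto the seat.

Call:
send_rows(rows=[[0,0,-0.3,0,0,0],[0,0,-0.5,0,0,0],[0,0,-0.6,0,0,0],[0,0,-0.6,0,0,0]])

```text
clock: 8.5
position: [0.4736, -0.049, 0.1692]
orientation: [-0.0, 0.998, -0.069, -0.0]
wrist_force: [0.0, -0.1, -3.4]
finger_gap: 0.0529
gripper_force: 64.7
```

Call:
send_rows(rows=[[0,0,-0.1,0,0,0],[0,0,-0.2,0,0,0],[0,0,-0.2,0,0,0]])

```text
clock: 8.88
position: [0.4738, -0.049, 0.1681]
orientation: [0.0, 0.998, -0.07, 0.0]
wrist_force: [-8.6, 0.8, 17.1]
finger_gap: 0.0529
gripper_force: 67.1
```

Call:
send_rows(rows=[[0,0,0.1,0,0,0],[0,0,0.1,0,0,0]])

```text
clock: 9.12
position: [0.4737, -0.049, 0.1685]
orientation: [0.0, 0.998, -0.07, 0.0]
wrist_force: [-2.8, 1.0, 5.3]
finger_gap: 0.0524
gripper_force: 65.4
```

Call:
send_rows(rows=[[0,0,0,0,0,0],[0,0,0,0,0,0],[0,0,0,0,0,0],[0,0,0,0,0,0],[0,0,0,0,0,0],[0,0,0,0,0,0],[0,0,1,0,0,0],[0,0,3,0,0,0],[0,0,7,0,0,0],[0,0,12,0,0,0],[0,0,12,0,0,0],[0,0,12,0,0,0]], grip=100)

```text
clock: 10.62
position: [0.4734, -0.049, 0.2884]
orientation: [0.0, 0.998, -0.07, 0.0]
wrist_force: [-0.0, 0.3, 0.5]
finger_gap: 0.0851
gripper_force: 0.0
```

```bash
python3 - <<'E'
from h import *
s=sense();print(s['clock'],s['position'],s['orientation'])
i=snapshot("side");c=calibration("wrist");w=snapshot("wrist");np.save("w5.npy",c,allow_pickle=True);cv2.imwrite("pics/w5.png",w[:,:,::-1])
C=np.zeros((400,800,3),np.uint8);C[:,:534]=cv2.resize(w[:,:,::-1],(534,400));C[:266,534:]=cv2.resize(i[130:250,190:310,::-1],(266,266))
cv2.imwrite("pics/c5.png",C)
E
```

```text
10.625 [ 0.47340855 -0.04898792  0.28842393] [ 9.19070891e-05  9.97578413e-01 -6.95505980e-02  1.23154368e-04]
```

View pics/c5.png

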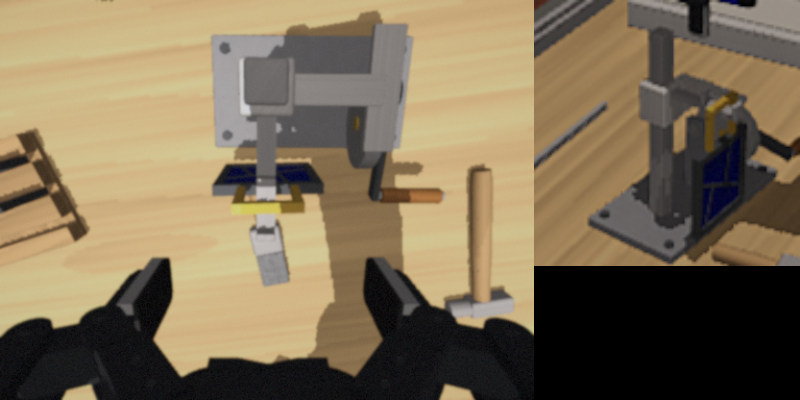

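The sample hangs on the hook by its bail, released and upright. The grip shows at (381..443, 196) in the scaled picture.

```bash
python3 - <<'E'
from h import *
np.set_printoptions(precision=4,suppress=True)
c=np.load("w5.npy",allow_pickle=True).item();print(sense()['joints'])
i=cv2.imread("pics/w5.png");h=cv2.cvtColor(i,cv2.COLOR_BGR2HSV);R=h[188,400];print(R)
m=((h[:,:,0]<16)&(h[:,:,1]>140)).astype(np.uint8);m[:,:355]=0;m[:,440:]=0;m[:165]=0;m[220:]=0
N,l,st,ce=cv2.connectedComponentsWithStats(m);k=1+np.argmax(st[1:,4]);print(st[k],ce[k])
x,y,w,hh=st[k,:4];g=onz("wrist",*ce[k],.083,c);e=[onz("wrist",x,ce[k][1],.083,c),onz("wrist",x+w,ce[k][1],.083,c)];print(g,e)
p0=np.array([.5555,-.0595]);X=np.array([np.cos(-.137),np.sin(-.137)]);Y=np.array([-X[1],X[0]]);print("prior cam",p0-.16*Y,"cam from grip",g[:2]+.108*X)
E
```

```text
[ 0.5198  0.1189 -0.5184  1.8867  0.064   1.1535 -1.7315]
[ 14 155 174]
[366 181  57  14 690] [393.9362 187.413 ]
[ 0.4258 -0.2018  0.083 ] [array([ 0.4303, -0.17  ,  0.083 ]), array([ 0.4212, -0.235 ,  0.083 ])]
prior cam [ 0.5336 -0.218 ] cam from grip [ 0.5328 -0.2166]
```

Call:
send_rows(rows=[[-2,-3,1,0,0,0.18],[-4,-6,1,0,0,0.36],[-4.6,-10,1,0,0,0.54],[-4.6,-15.4,0,0,0,0.72],[-4.6,-15.4,0,0,0,0.9],[-4.6,-15.4,0,0,0,1.08],[-4.6,-15.4,0,0,0,1.26],[-4.6,-15.4,0,0,0,1.44],[-4.6,-15.4,0,0,0,1.57],[-4.6,-15.4,-4,0,0,1.57],[-4.6,-15.4,-9,0,0,1.57],[-4.6,-15.4,-12,0,0,1.57],[-4.6,-15.4,-12,0,0,1.57],[-4.6,-15.4,-12,0,0,1.57]])

```text
clock: 12.48
position: [0.428, -0.2031, 0.1692]
orientation: [0.0, 0.755, 0.656, 0.0]
wrist_force: [0.3, 0.2, -0.2]
finger_gap: 0.0855
gripper_force: 0.0
```

```bash
python3 - <<'E'
from h import *
s=sense();print(s['clock'],s['position'],s['orientation'],s['joints'])
i=snapshot("side");w=snapshot("wrist")
C=np.zeros((400,800,3),np.uint8);C[:,:534]=cv2.resize(w[:,:,::-1],(534,400));C[:266,534:]=cv2.resize(i[130:250,220:340,::-1],(266,266))
cv2.imwrite("pics/c6.png",C)
E
```

```text
12.475 [ 0.42803087 -0.20305145  0.16916301] [2.30469940e-04 7.54776837e-01 6.55981597e-01 1.35258007e-04] [ 0.77147469  0.25269575 -0.44650941  2.02904635  0.13960607  0.8879784
  0.10919976]
```

View pics/c6.png

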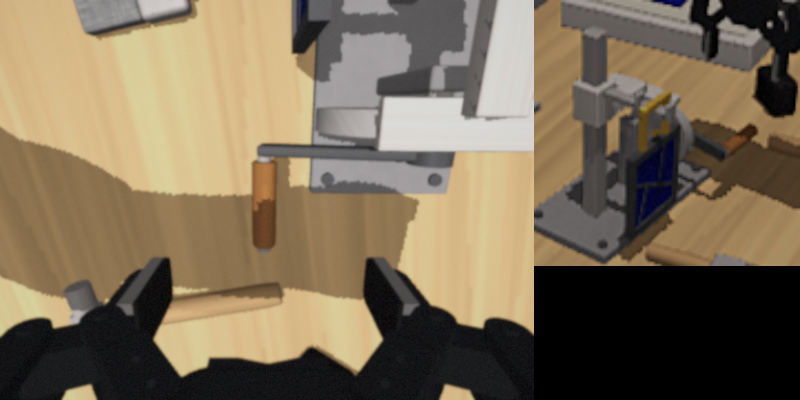

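The wrist view shows the grip at column 264, centred between the fingers, with the hammer clear of them. Next I descend and close.

Call:
send_rows(rows=[[0,0,-5,0,0,0],[0,0,-9,0,0,0],[0,0,-10.7,0,0,0],[0,0,-10.7,0,0,0],[0,0,-10.7,0,0,0]])

```text
clock: 13.2
position: [0.4285, -0.2034, 0.0627]
orientation: [0.001, 0.755, 0.656, 0.0]
wrist_force: [0.5, -0.5, -0.2]
finger_gap: 0.0849
gripper_force: 0.0
```

Call:
send_rows(rows=[[0,0,0,0,0,0],[0,0,0,0,0,0],[0,0,0,0,0,0],[0,0,0,0,0,0],[0,0,0,0,0,0],[0,0,0,0,0,0],[0,0,0,0,0,0],[0,0,0,0,0,0]], grip=0)

```text
clock: 14.2
position: [0.4258, -0.2028, 0.0608]
orientation: [-0.001, 0.755, 0.656, -0.001]
wrist_force: [-9.6, -0.0, 5.6]
finger_gap: 0.016
gripper_force: 58.4
```

Call:
send_rows(rows=[[-0.37,0.05,0.7,0,0,0],[-0.43,0.06,1.8,0,0,0],[-0.37,0.05,2.9,0,0,0],[-0.2,0.03,4.0,0,0,0],[0.06,0,5.1,0,0,0],[0.44,-0.06,6.1,0,0,0],[0.91,-0.13,7.1,0,0,0],[1.48,-0.2,8.0,0,0,0],[1.48,-0.2,8.0,0,0,0]])

```text
clock: 15.32
position: [0.4412, -0.2051, 0.1417]
orientation: [-0.001, 0.755, 0.656, -0.001]
wrist_force: [-11.6, -0.7, 2.4]
finger_gap: 0.0162
gripper_force: 59.7
```

Call:
send_rows(rows=[[0.5,-0.07,1.0,0,0,0],[1.27,-0.18,1.85,0,0,0],[2.1,-0.29,2.6,0,0,0],[3.0,-0.41,3.2,0,0,0],[3.95,-0.55,3.8,0,0,0],[4.95,-0.68,4.25,0,0,0],[6.0,-0.83,4.6,0,0,0],[6.0,-0.83,4.6,0,0,0]])

```text
clock: 16.32
position: [0.5028, -0.2141, 0.1879]
orientation: [0.0, 0.755, 0.656, -0.0]
wrist_force: [-5.5, -5.4, 1.6]
finger_gap: 0.016
gripper_force: 60.7
```

Call:
send_rows(rows=[[1.0,-0.2,0.2,0,0,0],[2.0,-0.4,0.35,0,0,0],[2.8,-0.5,0.4,0,0,0],[3.1,-0.55,0.4,0,0,0],[3.1,-0.55,0.4,0,0,0],[3.1,-0.55,0.4,0,0,0],[3.1,-0.55,0.4,0,0,0],[3.1,-0.55,0.4,0,0,0],[3.1,-0.55,0.4,0,0,0],[3.1,-0.55,0.4,0,0,0],[3.1,-0.55,0.4,0,0,0],[3.1,-0.55,0.4,0,0,0]])

```text
clock: 17.82
position: [0.5339, -0.2188, 0.192]
orientation: [0.0, 0.755, 0.656, 0.0]
wrist_force: [-4.1, 0.8, 5.5]
finger_gap: 0.016
gripper_force: 61.3
```

```bash
python3 - <<'E'
from h import *
s=sense();print(s['clock'],s['position'],s['wrist_force'],s['gripper_force'])
i=snapshot("side");w=snapshot("wrist");t=snapshot("top")
C=np.zeros((400,800,3),np.uint8);C[:,:400]=cv2.resize(i[110:250,200:340,::-1],(400,400));C[:300,400:]=cv2.resize(w[:,:,::-1],(400,300))
cv2.imwrite("pics/c7.png",C)
E
```

```text
17.825 [ 0.533856   -0.21880837  0.19204403] [-4.08855488  0.81075499  5.50210711] 61.3281387090683
```

View pics/c7.png

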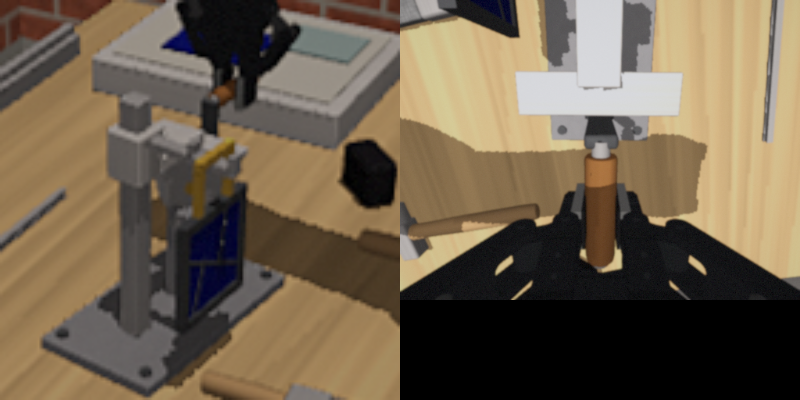

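The lever stands straight up with the grip held in the fingers, and the sample hangs upright on the raised hook. I let it settle briefly, then hand in.

Call:
send_rows(rows=[[0,0,0,0,0,0],[0,0,0,0,0,0],[0,0,0,0,0,0],[0,0,0,0,0,0],[0,0,0,0,0,0],[0,0,0,0,0,0],[0,0,0,0,0,0],[0,0,0,0,0,0]])

```text
clock: 18.98
position: [0.5338, -0.2188, 0.192]
orientation: [0.0, 0.755, 0.656, 0.0]
wrist_force: [-4.2, -0.4, 6.4]
finger_gap: 0.0163
gripper_force: 61.3
```

```bash
python3 -c "
from plant import *
print(sense()['position'],sign_off())"
```

```text
the job is handed in; nothing more can be done
[ 0.5338309  -0.21882037  0.19204211] None
```

I handed the job in at about 19 s: the sample hangs by its bail on the raised hook, and the gripper holds the lever grip at about 1.76 rad (estimated from the tool position). The hand-in returned no verdict.

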